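# Set the gel-plate clamp and feel its gap with a gauge blade

## Task

Set the gel-plate clamp and gauge its gap: first slide the clamp's slider along its track until its pointer is level with the small steel index tab, then take the square-handled gauge out of the stand and lower its blade upright between the clamp's two plates until it drags snugly against both, pushing the sprung plates slightly apart, without forcing it and staying well clear of the clamp's floor. Finish while still gripping the gauge at that depth; do not let go. Leave the index tab, the round-handled gauge and everything else as they are.

Things in the scene. Friction and masses are not known exactly. Their poses are not given: they have to be found in the camera images.
- clamp: dark steel fixture fixed to the table: base plate 12 mm high from x = -130 to +70, y = -90 to +90 mm of its origin, which lies on the table below the middle of the gap. Two aluminium plates stand across it, 110 mm long (y), facing one another in x; the slider track runs along y at x = -95 mm. End posts, 62 mm high, stand at y = +-68 mm.
- gap_mouth (a point): middle of the gap at the plates' tops, 82 mm above the table, axes as the clamp's; always the middle, as both plates close alike. Gap in mm at depth d below: 17 - 0.06 s - 0.26 d (s: slider, mm) to d = 43, then constant to the plates' foot, d = 66; floor at d = 70. With the slider set, the blade touches 28 to 33 mm down and drags snugly (3 to 6 N) on both some 5 to 15 mm deeper if kept centred.
- near_plate: aluminium plate on the clamp's -x side, 5 mm thick, sprung: it gives way by up to 5 mm to -x, beginning at 2 N and 1 N more per mm. Origin in the middle of its top inner edge
- far_plate: aluminium plate on the clamp's +x side, the mirror image, giving way to +x; origin in the middle of its top inner edge
- slider (a joint): position (m) of the slider along its track towards the clamp's +y: 0 at the -y end (plates wide apart), 0.085 at the other end (plates close together). It stays where it is left; sliding friction about 3 N
- slider_top (a point): centre of the top of the slider's black grip, which is 24 (x) x 18 (y) x 36 mm tall; this point is 56.5 mm above the table. A small pointer at the grip's foot on the -x side is at the same y
- index_tab (a point): top of the small fixed-in-place steel index tab, 14 x 4 x 14 mm, beside the track on its -x side, 25.5 mm in x from the slider's centre line, top 26 mm above the table; axes as the clamp's. The slider is set when its y in this frame is 0
- stand: white gauge stand fixed to the table, foot 90 (x) x 170 (y) x 6 mm, top shelf 50 x 150 mm at 95 mm above the table with two slots 9 (x) x 25 (y) mm at y = +-36 mm; origin on the table under its centre. A gauge hangs in each slot, resting on its handle's underside, and lifts straight up
- gauge: the gauge to use: steel blade 5 (x) x 22 (y) mm, 85 mm long below a SQUARE grey handle 14 (x) x 28 (y) x 42 mm; 80 g. Origin at the centre of the blade's lower edge, z up to the handle, x the blade's thin direction. In the stand this origin is 10 mm above the table and the handle spans 95 to 137 mm
- gauge_handle (a point): centre of the gauge's square handle, 106 mm above the blade's lower edge, axes as the gauge's
- pot: screw-lid jar, 48 mm across, 65 mm tall; origin under its centre; leave alone
- dish: flat round culture dish, 60 mm across, 16 mm tall; origin under its centre; leave alone
- slide_box: blue box of microscope slides 85 x 90 x 30 mm; origin under its centre; leave alone
- vial: small amber vial, 24 mm across, 57 mm tall; origin under its centre; leave alone
- wash_bottle: white bottle, 64 mm across, 160 mm tall; origin under its centre; leave alone
- tip_box: box of pipette tips 80 x 115 x 51 mm; origin under its centre; leave alone
- round_gauge: the other gauge in the stand: same blade and handle height, but a ROUND handle 28 mm across; origin at the centre of its blade's lower edge, z up; leave alone
Things that resemble listed ones, but are neither listed nor needed, are in the scene too. What is shaped like the gauge but orange is not meant.

How it is judged:
By the outcome, as a careful person would: the job done as asked, in the order asked, and still so for the second after the job is handed in, while the arm keeps its last pose, push and grip.
It also fails if it takes over 54 s, if anything falls off the work surface, if the arm or the gripper's body presses on something with over 40 N, if the wrist force passes 120 N, or if a joint passes its speed limit or range.

## Robot

A 6-joint arm with a two-finger parallel gripper is mounted at the origin on the work surface. World frame = base frame: x ahead of the robot, y to its left, z up, the work surface at z = 0. Lengths are in m, angles in degrees, forces in N, time in s.
With the tool pointing down it reaches from about 0.25 to 0.775 m from the base axis. Payload 8.9 kg.
Tool frame: the origin (TCP) lies at the very end of the fingers, on their centre line; the grasp point (between the pads) lies 19 mm behind it; z points along the fingers, y is the line along which they close (so a half turn about z gives the same grasp; the last joint's range is limited). The gripper opens to 85 mm and grips with 20 to 120 N. Pads are 22 mm wide; open, the fingers measure 114 mm over their backs; the gripper's body (76 mm by 85 mm) begins 54 mm behind the grasp point. The pads swing forward as they close: fully open they stand 13 mm farther back than shut.
Start: joints at [-76.794, 16.656, -8.789, 64.555, 0, 82.019], TCP at [0.19, -0.49, 0.196] pointing down, gripper open.
Joint ranges: [-144.48, 144.48], [-52.06, 99.96], [-74.48, 78.29], [-112.23, 115.85], [-86.99, 84.42], [-180, 180]. Speed limits (degrees/s): [127.2, 127.2, 159.86, 180, 180, 180].

## Interface

Orientations are given as [roll, pitch, yaw] about the fixed x, y, z axes, in that order (R = Rz(yaw) Ry(pitch) Rx(roll)).
In Python, from plant import r gives the robot as it stands.
- The arm moves only by the tool arm_command, never from a script. Its argument "targets" is a list that holds one entry, the list of rows, each a list of 7 numbers: the turn, a rotation vector about the tool's x, y, z in degrees, then the shift along the tool's x, y, z in mm, then the finger opening in mm, from 0 to 85.4. In form: [[[wx, wy, wz, dx, dy, dz, jaw], ...]]. A call has 1 to 8 rows; each row is the pose to reach, as a shift and turn from the pose commanded when the call began, along the tool's axes at that moment; what a row does not reach only later rows make up. A row lasts 1/8 s, in which the tool goes at most 62.5 mm and 10.7 degrees, less where a joint would pass 70% of its speed; a pose out of reach is approached as far as the arm can. A call with a gripper value outside its range is refused whole. The fingers move at their own pace and stop on an object; "force" is the grip in N (left out, the last holds). Time passes only in rows, so rows that repeat a pose let the fingers close. It gives the time, the measured TCP pose, the force, the opening and the grip force at its end, in the units of the state.
- r.get_obs(): the state, without advancing time (a new reading comes with each control period).
- r.snapshot(name): name is "scene" or "top" or "wrist"; returns (picture, depth): 420x560x3 uint8, red, green, blue; 420x560 float32, m along the optical axis (not along the pixel's ray), 0 where there is no reading.
- r.calibration(name): a dict with "fx", "fy", "cx", "cy" (pixels), "rvec" (rotation vector, rad) and "tvec" (3), from world to camera coordinates, as OpenCV has them. Camera axes: x right, y down, z forward; pixel columns grow to the right and rows downward; lengths in m; the calibration is good to about 2 mm. The wrist camera is an equidistant fisheye: a pixel r from the principal point sees the ray r / f radians off the axis. A picture is of the moment at which its call begins: read the wrist's pose just before it. calibration takes no time and is no camera call; for the wrist camera it gives the pose at the moment of the call.
- r.job_done(): hands the job in; it is judged then, once.
The state is a dict: "time_s": time; "joint_positions": joint angles; "dq": joint speeds; "tau": joint torques, N m; "eef_pos": TCP position; "tool_rot": TCP orientation; "contact_force": force on the tool from outside, world axes, zero at the start; "moment": the same for the moment, N m; "width": finger opening in m; "finger_force": force on a finger pad.
Only numpy, scipy, OpenCV 4.12 (cv2) and the standard library are available. Lean on these libraries where they do the work, as an engineer would, in place of code of your own. Each camera call takes 0.05 s, during which the arm holds its last target. There are 200 camera calls.

## Working session

There is one attempt and no reset: what is moved stays moved. The work goes in short steps, Python scripts to look and compute and a tool call to move; the robot and the scene stay as the last step left them, time stands still between calls to the robot, and variables do not carry over. Pictures are saved under pics/ and viewed, at most 10 in all, crops included, and the job is handed in when it is done.

Besides the shell and the picture viewer there is one more tool, called by a JSON object that holds its "name" and its "arguments", one argument or row to a line. arm_command: Moves the arm, as the interface text tells. Its arguments: {"type":"object","properties":{"targets":{"type":"array","items":{"type":"array","items":{"type":"array","items":{"type":"number"}}}},"force":{"type":"number"}},"required":["targets"]}

```bash
mkdir -p pics; ls; cat > h.py <<'E'
import numpy as np, cv2
from plant import r
def save(img,name,box=None,s=1):
    if box: img=img[box[1]:box[3],box[0]:box[2]]
    img=cv2.resize(img,None,fx=s,fy=s,interpolation=cv2.INTER_CUBIC)
    cv2.imwrite('pics/'+name,img[:,:,::-1])
def cam(c): return cv2.Rodrigues(np.array(c['rvec'],float))[0],np.array(c['tvec'],float).ravel()
def ray(c,u,v,wrist=False):
    x=(u-c['cx'])/c['fx'];y=(v-c['cy'])/c['fy']
    if wrist:
        t=np.hypot(x,y);k=np.sin(t)/t if t>1e-9 else 1
        d=np.array([x*k,y*k,np.cos(t)])
    else: d=np.array([x,y,1.])
    R,t=cam(c); return -R.T@t, R.T@d
def atz(c,u,v,z,wrist=False):
    o,d=ray(c,u,v,wrist); return o+d*(z-o[2])/d[2]
E
python3 - <<'E'
from h import *
for n in ['scene','top']:
    im,d=r.snapshot(n); save(im,n+'1.png',s=1.4); np.savez(n+'1.npz',im=im,d=d,c=r.calibration(n))
    c=r.calibration(n); o,dd=ray(c,280,210); print(n,c['fx'],o,dd)
print(r.get_obs())
E
```

```text
pics
scene 532.9783782465672 [1.30930324 0.57313671 0.91573437] [-0.59387649 -0.44093543 -0.67299113]
top 448.1816605635351 [0.45242054 0.01795389 1.29956228] [ 0.10474043  0.0213025  -0.99436837]
{'time_s': 0.1, 'joint_positions': array([-7.67936841e+01,  1.66867361e+01, -8.82538087e+00,  6.45557161e+01,
        6.32773946e-04,  8.20164494e+01]), 'dq': array([ 0.07579266, -0.07895559,  0.01521803,  0.14202615, -0.00768851,
       -0.01922283]), 'tau': array([-1.40038110e-04, -5.37979031e+01,  3.31919324e+01,  9.37236735e-03,
       -2.24395963e-04,  1.13086236e-05]), 'eef_pos': array([ 0.18965539, -0.48908618,  0.19568926]), 'tool_rot': array([-1.79932912e+02, -1.00478990e-02,  2.11898603e+01]), 'contact_force': array([-0.55097778, -0.35487422,  0.2612142 ]), 'moment': array([ 0.01419149, -0.02188092,  0.01547012]), 'finger_force': 0.0, 'width': 0.08579410447608078}
```

View pics/top1.png

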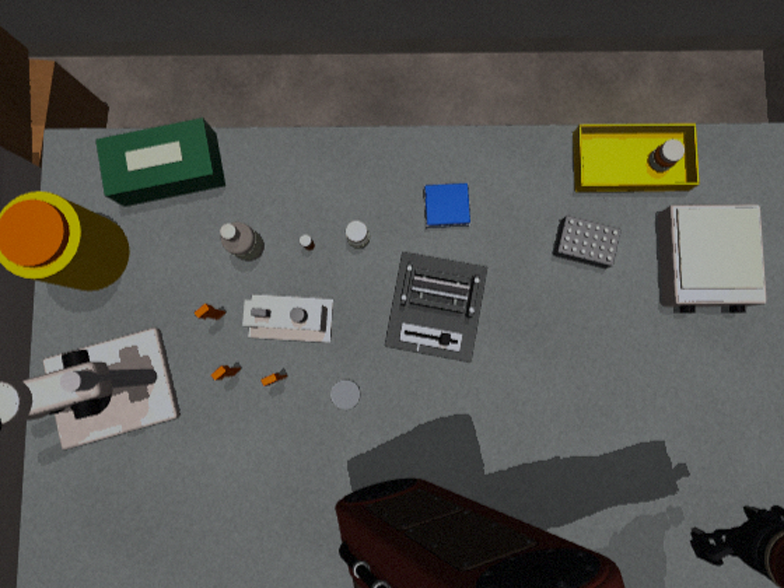

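View pics/scene1.png

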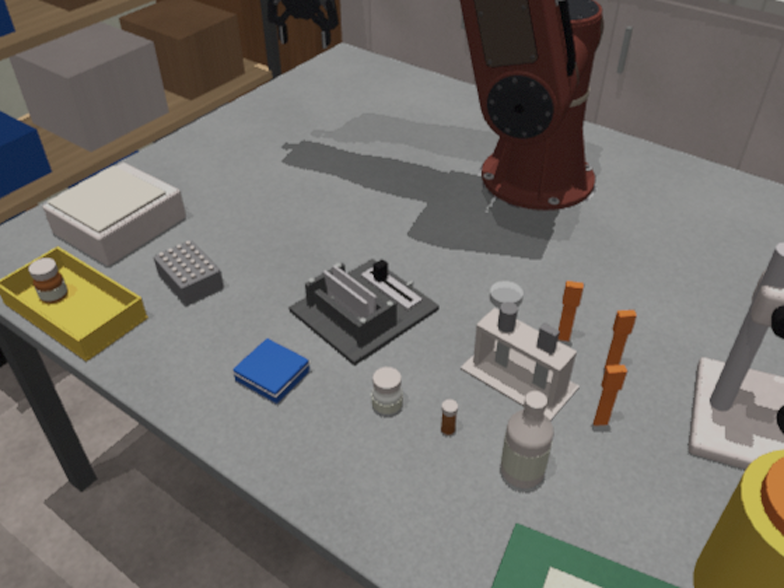

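The top view shows the clamp at about (436,307), the square gauge at (260,313) and the round gauge at (298,315), all in 1.4x pixels. Next I'll enlarge that region.

```bash
python3 - <<'E'
from h import *
z=np.load('top1.npz',allow_pickle=True)
save(z['im'],'topcrop.png',(165,172,355,262),4.2)
E
```

```text
(no output)
```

View pics/topcrop.png

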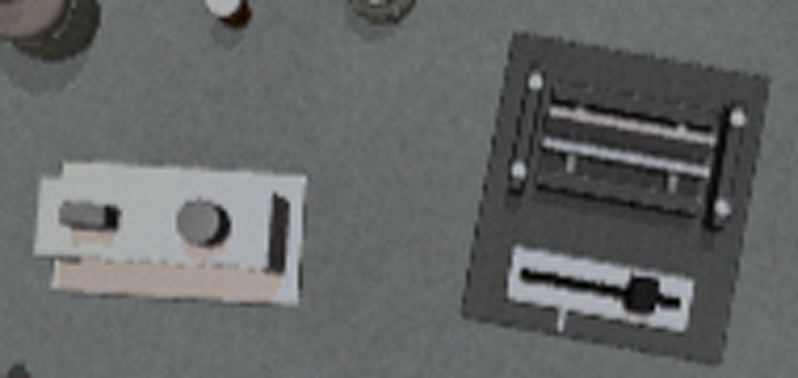

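The crop shows the clamp corners at (514,33), (770,75), (722,362) and (463,318). The slider grip is at (643,292), the tab at (561,318), the square handle top at about (82,212), and the stand shelf corners at about (40,178) to (300,270).

```bash
python3 - <<'E'
from h import *
z=np.load('top1.npz',allow_pickle=True); c=z['c'].item(); D=z['d']
P=lambda u,v,h: atz(c,165+u/4.2,172+v/4.2,h)
C=[P(*p,.012) for p in [(514,33),(770,75),(722,362),(463,318)]]
ex=(C[0]+C[1]-C[2]-C[3]);ey=C[0]+C[3]-C[1]-C[2]
yx=np.degrees(np.arctan2(ex[1],ex[0]));yy=np.degrees(np.arctan2(-ey[0],ey[1]))
print('sizes',np.linalg.norm(ex)/2,np.linalg.norm(ey)/2,'yaw',yx,yy)
a=np.radians((yx+yy)/2);R=np.array([[np.cos(a),-np.sin(a)],[np.sin(a),np.cos(a)]])
o=np.mean(C,0)[:2]-R@[-.03,0]; print('clamp',o)
for n,p in dict(slider=(643,290,.0565),tab=(561,311,.026)).items():
    q=P(*p); print(n,q,R.T@(q[:2]-o))
print('gauge',P(82,211,.137),'round',P(202,220,.137))
F=[P(64,162,0.006),P(306,176,.006),P(298,303,.006),P(53,290,.006)]
m=np.mean(F,0);e=F[0]+F[3]-F[1]-F[2]; print('stand',m,np.degrees(np.arctan2(-e[0],e[1])),np.linalg.norm(e)/2)
# depth-based blobs: heights in stand/clamp area
o3,_=ray(c,0,0)
v,u=np.mgrid[172:262,165:355]; Rr,t=cam(c)
X=np.stack([(u-c['cx'])/c['fx'],(v-c['cy'])/c['fy'],np.ones_like(u)],-1)*D[v,u][...,None]
W=(X-t)@Rr
for nm,(x0,x1,lo,hi) in dict(gauge=(0,32,.125,.145),rnd=(36,60,.125,.145),slid=(130,175,.045,.065)).items():
    w=W[:,x0:x1].reshape(-1,3) if nm!='slid' else W[58:,x0:x1].reshape(-1,3)
    w=w[(w[:,2]>lo)&(w[:,2]<hi)]; print(nm,len(w),w.mean(0) if len(w) else 0, w.min(0) if len(w) else 0,w.max(0) if len(w) else 0)
E
```

```text
sizes 0.19992353699268847 0.1788286018271092 yaw -10.404353396257914 -9.825448095838363
clamp [ 0.59212845 -0.05172857]
slider [ 0.4964413  -0.06052288  0.0565    ] [-0.09265546 -0.02546247]
tab [ 0.48366293 -0.00703172  0.026     ] [-0.11462949  0.02495314]
gauge [0.54416972 0.29180517 0.137     ] round [0.53818957 0.21715653 0.137     ]
stand [0.53929705 0.25457232 0.006     ] -3.4611628869295266 0.1685348175975059
gauge 68 [0.5536603  0.2955947  0.13485543] [0.53461215 0.27838799 0.12531379] [0.67956819 0.34761592 0.14054316]
rnd 93 [0.53739218 0.2199628  0.13638745] [0.52408743 0.20738719 0.12519426] [0.54968936 0.23355883 0.14335179]
slid 58 [ 0.49353377 -0.05925604  0.05519118] [ 0.48275    -0.06904345  0.04663301] [ 0.504964   -0.04928824  0.06060102]
```

```bash
cat >> h.py <<'E'
from scipy.spatial.transform import Rotation as Ro
def go(x,y,z,yaw,roll=180,pitch=0):
    o=r.get_obs(); R0=Ro.from_euler('xyz',o['tool_rot'],degrees=True)
    R1=Ro.from_euler('xyz',[roll,pitch,yaw],degrees=True)
    print('t',round(o['time_s'],2),'now',o['eef_pos'].round(4),o['tool_rot'].round(2),'w',round(o['width'],4),'F',o['contact_force'].round(1))
    print('row',(R0.inv()*R1).as_rotvec(degrees=True).round(2),(R0.inv().apply(np.array([x,y,z])-o['eef_pos'])*1e3).round(1))
E
python3 -c "
from h import *
go(.49,-.04,.2,80)"
```

```text
t 0.1 now [ 0.1897 -0.4891  0.1957] [-1.7993e+02 -1.0000e-02  2.1190e+01] w 0.0858 F [-0.6 -0.4  0.3]
row [-6.000e-02 -4.000e-02 -5.881e+01] [ 442.4 -310.2   -3.9]
```

{"name": "arm_command", "arguments": {
  "targets": [
    [[0,0,-58.8,442,-310,-4,60],[0,0,-58.8,442,-310,-4,60],[0,0,-58.8,442,-310,-4,60],[0,0,-58.8,442,-310,-4,60],[0,0,-58.8,442,-310,-4,60],[0,0,-58.8,442,-310,-4,60],[0,0,-58.8,442,-310,-4,60],[0,0,-58.8,442,-310,-4,60]]
  ]
}}

```text
time_s: 1.1
eef_pos: [0.4684, -0.0719, 0.1999]
tool_rot: [180.0, 0.0, 80.0]
contact_force: [0.8, -1.1, -0.4]
width: 0.0603
finger_force: 0.0
```

```bash
python3 -c "
from h import *
go(.49,-.04,.2,80)"
```

```text
t 1.1 now [ 0.4684 -0.0719  0.1999] [1.7999e+02 1.0000e-02 7.9990e+01] w 0.0603 F [ 0.8 -1.1 -0.4]
row [ 0.01  0.01 -0.01] [35.2 15.7 -0.1]
```

{"name": "arm_command", "arguments": {
  "targets": [
    [[0,0,0,20,10,0,60],[0,0,0,20,10,0,60]]
  ]
}}

```text
time_s: 1.35
eef_pos: [0.4813, -0.0546, 0.1995]
tool_rot: [-180.0, -0.0, 80.2]
contact_force: [-0.1, -0.5, -0.1]
width: 0.0602
finger_force: 0.0
```

```bash
python3 -c "
from h import *
c=r.calibration('wrist');im,d=r.snapshot('wrist');np.savez('w1.npz',im=im,d=d,c=c);save(im,'w1.png',s=1.4)
go(.49,-.04,.2,80); print(c)"
```

```text
t 1.4 now [ 0.4807 -0.0556  0.1995] [-1.7994e+02  1.0000e-02  8.0080e+01] w 0.0601 F [-0.6 -0.7  0.1]
row [-0.06  0.01  0.08] [16.9  6.5 -0.5]
{'fx': 325.19226210127806, 'fy': 325.19226210127806, 'cx': 283.7025087149191, 'cy': 214.69289657281305, 'rvec': array([-2.80492626,  0.24135859,  0.03960706]), 'tvec': array([-0.48393101, -0.01599206,  0.39292752])}
```

View pics/w1.png

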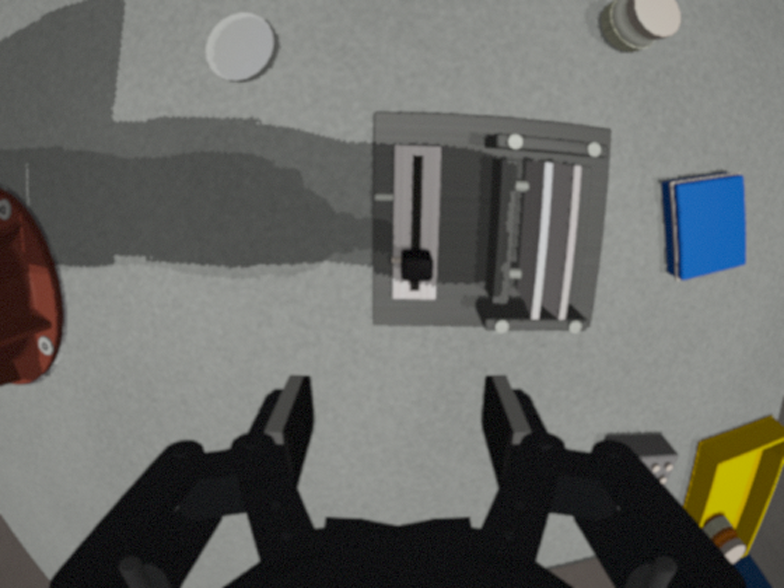

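The wrist view shows the clamp upright, with the tab at (384,198), the pointer at about (396,260) and the grip top at about (416,263). I'll zoom in for accuracy.

```bash
python3 -c "
from h import *
z=np.load('w1.npz',allow_pickle=True);im=np.clip(z['im'].astype(float)*1.6,0,255).astype(np.uint8)
save(im,'w1c.png',(260,75,440,240),3.6)"
```

```text
(no output)
```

View pics/w1c.png

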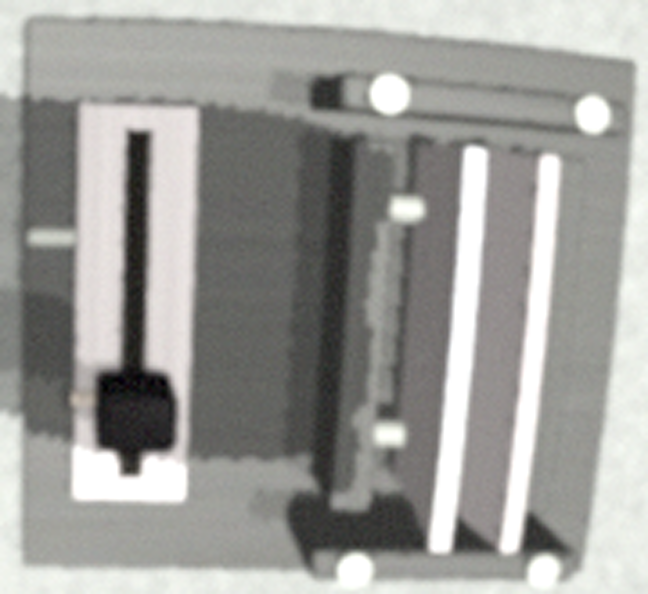

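```bash
python3 -c "
from h import *
z=np.load('w1.npz',allow_pickle=True);c=z['c'].item()
P=lambda u,v,h: atz(c,260+u/3.6-.5+.5/3.6,75+v/3.6-.5+.5/3.6,h,True)
ne=[P(488,147,.082),P(453,552,.082)];fe=[P(538,155,.082),P(499,553,.082)]
for e in (ne,fe):
  d=e[0]-e[1];print(e,np.linalg.norm(d),np.degrees(np.arctan2(-d[0],d[1])))
C=[P(634,62,.012),P(580,577,.012),P(22,565,.012),P(27,17,.012)]
ex=(C[0]+C[1]-C[2]-C[3]);ey=C[0]+C[3]-C[1]-C[2]
print('base',np.degrees(np.arctan2(ex[1],ex[0])),np.degrees(np.arctan2(-ey[0],ey[1])),np.linalg.norm(ex)/2,np.linalg.norm(ey)/2)
a=np.radians(-10);R=np.array([[np.cos(a),-np.sin(a)],[np.sin(a),np.cos(a)]])
m=sum(ne+fe)/4;o=m[:2];print('mouth',m,'from base',np.mean(C,0)[:2]-R@[-.03,0])
for n,p in dict(slider=(142,408,.0565),ptr=(82,399,.022),tab=(50,238,.026)).items():
    q=P(*p); print(n,q,R.T@(q[:2]-o))
print(R@[-.095,-.025]+o)
"
```

```text
[array([0.59734592, 0.00631271, 0.082     ]), array([ 0.57719593, -0.10331006,  0.082     ])] 0.11145929132711162 -10.41539305972096
[array([0.61117515, 0.00279963, 0.082     ]), array([ 0.59089842, -0.10612799,  0.082     ])] 0.11079879367975777 -10.544838863822237
base -11.219234381837122 -10.777495245655366 0.19835197542233074 0.17954566490238477
mouth [ 0.59415386 -0.05008143  0.082     ] from base [ 0.59334047 -0.04984622]
slider [ 0.49750024 -0.05483696  0.0565    ] [-0.09435944 -0.02146701]
ptr [ 0.47969687 -0.05758751  0.022     ] [-0.11141471 -0.0272673 ]
tab [ 0.4789999 -0.0059178  0.026    ] [-0.12107344  0.02349642]
[ 0.49625592 -0.05820505]
```

```bash
python3 -c "
from h import *
go(.4965,-.058,.2,79.5);go(.4965,-.058,.038,79.5)"
```

```text
t 1.4 now [ 0.4807 -0.0556  0.1995] [-1.7994e+02  1.0000e-02  8.0080e+01] w 0.0601 F [-0.6 -0.7  0.1]
row [-0.06  0.01  0.58] [ 0.3 16.  -0.5]
t 1.4 now [ 0.4807 -0.0556  0.1995] [-1.7994e+02  1.0000e-02  8.0080e+01] w 0.0601 F [-0.6 -0.7  0.1]
row [-0.06  0.01  0.58] [  0.4  16.2 161.5]
```

{"name": "arm_command", "arguments": {
  "targets": [
    [[0,0,0.6,0,16,40,50],[0,0,0.6,0,16,80,50],[0,0,0.6,0,16,120,50],[0,0,0.6,0,16,150,50],[0,0,0.6,0,16,161,50],[0,0,0.6,0,16,161,50]]
  ]
}}

```text
time_s: 2.15
eef_pos: [0.4962, -0.0594, 0.039]
tool_rot: [-180.0, 0.0, 79.3]
contact_force: [0.4, -0.7, -0.1]
width: 0.0499
finger_force: 0.0
```

```bash
python3 -c "
from h import *
go(.4965,-.058,.038,79.5)
c=r.calibration('wrist');im,d=r.snapshot('wrist');np.savez('w2.npz',im=im,d=d,c=c);save(np.clip(im*1.6,0,255).astype(np.uint8),'w2.png',s=1.4)"
```

```text
t 2.15 now [ 0.4962 -0.0594  0.039 ] [-179.96    0.     79.32] w 0.0499 F [ 0.4 -0.7 -0.1]
row [-0.04  0.   -0.18] [1.4 0.  1. ]
```

View pics/w2.png

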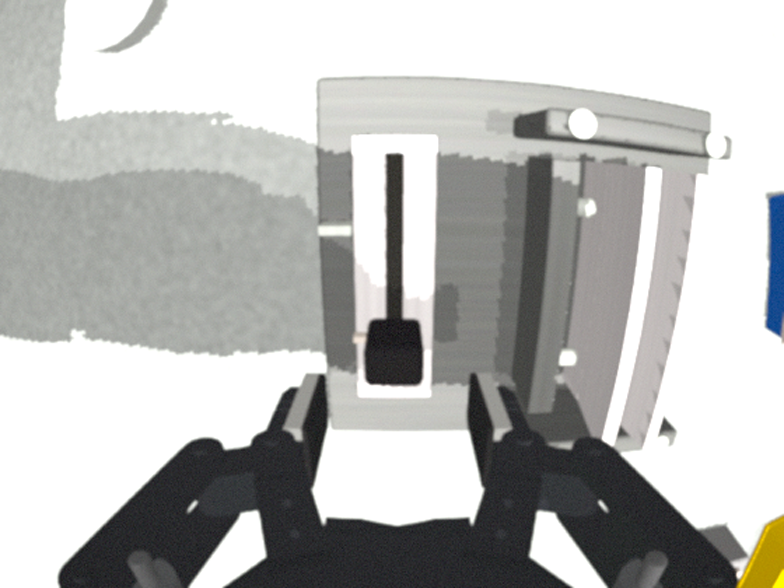

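The picture shows the grip's top face at about x 366–423, y 343–385, with the pads at either side. I'll check the TCP against the grip, and the pointer (360,337) against the tab (335,230).

```bash
python3 -c "
from h import *
z=np.load('w2.npz',allow_pickle=True);c=z['c'].item()
P=lambda u,v,h: atz(c,u/1.4,v/1.4,h,True)
a=np.radians(-10.5);R=np.array([[np.cos(a),-np.sin(a)],[np.sin(a),np.cos(a)]]);o=np.array([.594,-.050])
for n,p in dict(top_f=(394,352,.0565),top_b=(394,385,.0565),top_l=(366,370,.0565),top_r=(423,370,.0565),foot=(394,321,.0205),ptr=(361,338,.022),tab=(335,230,.026)).items():
    q=P(*p); print(n,q.round(4),(R.T@(q[:2]-o)).round(4))
print(R.T@(r.get_obs()['eef_pos'][:2]-o))
Rr,t=cam(c)
q=Rr@np.array([.4962,-.0594,.039])+t; th=np.arctan2(np.hypot(*q[:2]),q[2]); s=th/np.hypot(*q[:2])*c['fx']; print((q[0]*s+c['cx'])*1.4,(q[1]*s+c['cy'])*1.4)
D=z['d']
for p in [(394,365),(394,378),(394,335)]: print(D[int(p[1]/1.4),int(p[0]/1.4)])
"
```

```text
top_f [ 0.4967 -0.0521  0.0565] [-0.0953 -0.0198]
top_b [ 0.494  -0.0666  0.0565] [-0.0953 -0.0345]
top_l [ 0.4843 -0.0578  0.0565] [-0.1064 -0.0277]
top_r [ 0.5065 -0.062   0.0565] [-0.0838 -0.0277]
foot [ 0.4963 -0.0531  0.0205] [-0.0955 -0.0209]
ptr [ 0.4797 -0.0581  0.022 ] [-0.1109 -0.0288]
tab [ 0.4798 -0.0056  0.026 ] [-0.1204  0.0228]
[-0.09364683 -0.02687279]
396.21818553107624 349.98156320500146
0.17769834
0.17962985
0.18748784
```

{"name": "arm_command", "arguments": {
  "targets": [
    [[0,0,0,0,-1,0,0],[0,0,0,0,-1,0,0],[0,0,0,0,-1,0,0],[0,0,0,0,-1,0,0]]
  ],
  "force": 40
}}

```text
time_s: 2.7
eef_pos: [0.4959, -0.0585, 0.0391]
tool_rot: [180.0, 0.0, 79.4]
contact_force: [1.0, 0.1, -1.0]
width: -0.0
finger_force: 0.0
```

```bash
python3 -c "
from h import *
go(.4965,-.058,.038,79.5)"
```

```text
t 2.7 now [ 0.4959 -0.0585  0.0391] [179.98   0.    79.4 ] w -0.0 F [ 1.   0.1 -1. ]
row [ 0.02  0.   -0.1 ] [0.6 0.5 1.1]
```

```bash
python3 -c "
from h import *
z=np.load('w2.npz',allow_pickle=True);c=z['c'].item();D=z['d'];Rr,t=cam(c)
def W(u,v):
    u/=1.4;v/=1.4
    x=(u-c['cx'])/c['fx'];y=(v-c['cy'])/c['fy'];th=np.hypot(x,y);k=np.tan(th)/th
    d=D[int(round(v)),int(round(u))]; return Rr.T@(np.array([x*k,y*k,1])*d-t)
for p in [(394,365),(394,378),(394,335),(340,400),(340,300),(310,380),(320,380),(480,380),(300,430),(600,124*1.0)]: print(p,W(*p).round(4))
print(c)
c=r.calibration('wrist');im,d=r.snapshot('wrist');np.savez('w3.npz',im=im,d=d,c=c);save(np.clip(im*1.6,0,255).astype(np.uint8),'w3.png',s=1.4)"
```

```text
(394, 365) [ 0.4958 -0.0569  0.058 ]
(394, 378) [ 0.4946 -0.0633  0.0566]
(394, 335) [ 0.497  -0.0503  0.0438]
(340, 400) [ 0.4595 -0.0948  0.0125]
(340, 300) [ 0.4723 -0.0411  0.0122]
(310, 380) [ 0.4705 -0.0432  0.0868]
(320, 380) [ 0.4737 -0.0441  0.0862]
(480, 380) [ 0.5254 -0.0538  0.0863]
(300, 430) [ 0.4725 -0.0437  0.1153]
(600, 124.0) [0.5849 0.0219 0.0625]
{'fx': 325.19226210127806, 'fy': 325.19226210127806, 'cx': 283.7025087149191, 'cy': 214.69289657281305, 'rvec': array([-2.80311922,  0.26171379,  0.04295695]), 'tvec': array([-0.49904318,  0.04042141,  0.24256335])}
```

View pics/w3.png

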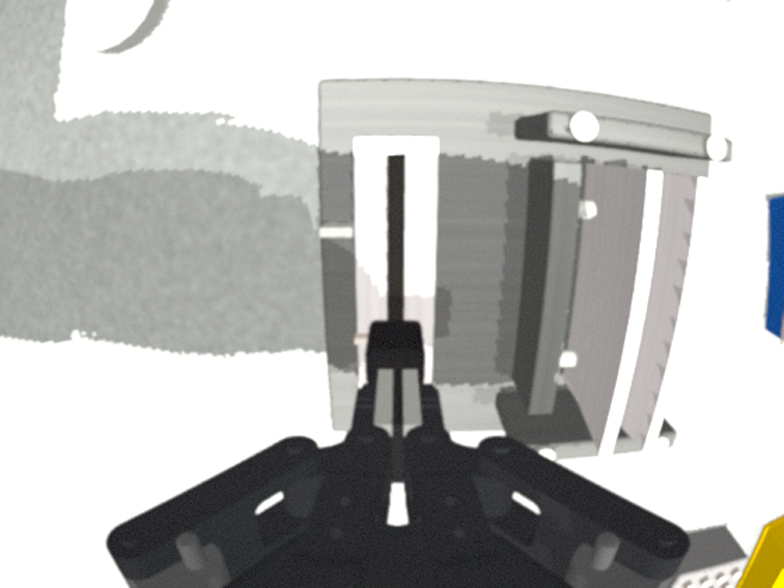

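```bash
python3 -c "
from h import *
for n in ['w2','w3']:
  z=np.load(n+'.npz',allow_pickle=True);c=z['c'].item();D=z['d'];Rr,t=cam(c)
  def W(u,v):
    u/=1.4;v/=1.4
    x=(u-c['cx'])/c['fx'];y=(v-c['cy'])/c['fy'];th=np.hypot(x,y);k=np.tan(th)/th
    d=D[int(round(v)),int(round(u))]; return Rr.T@(np.array([x*k,y*k,1])*d-t)
  for p in ([(385,v) for v in range(340,440,8)] if n=='w3' else [(312,v) for v in range(370,440,10)]): print(p,W(*p).round(4))
print(r.get_obs())
"
```

```text
(312, 370) [ 0.446  -0.0804  0.0011]
(312, 380) [ 0.4711 -0.0435  0.0865]
(312, 390) [ 0.4721 -0.0438  0.0929]
(312, 400) [ 0.4733 -0.0436  0.0996]
(312, 410) [ 0.4739 -0.0445  0.1041]
(312, 420) [ 0.4733 -0.0473  0.1052]
(312, 430) [ 0.4729 -0.0496  0.1071]
(385, 340) [ 0.4928 -0.0499  0.0465]
(385, 348) [ 0.4931 -0.0494  0.0554]
(385, 356) [ 0.4925 -0.0524  0.0563]
(385, 364) [ 0.4918 -0.0562  0.0556]
(385, 372) [ 0.4941 -0.0471  0.0802]
(385, 380) [ 0.4942 -0.0476  0.0851]
(385, 388) [ 0.4945 -0.0468  0.0919]
(385, 396) [ 0.4947 -0.0465  0.0974]
(385, 404) [ 0.4948 -0.0465  0.102 ]
(385, 412) [ 0.4947 -0.0472  0.1052]
(385, 420) [ 0.4949 -0.0468  0.1102]
(385, 428) [ 0.4947 -0.0481  0.1122]
(385, 436) [ 0.4952 -0.0461  0.119 ]
{'time_s': 2.75, 'joint_positions': array([-1.51228680e+01,  2.25304115e+01, -2.63838335e+01,  4.10735191e+01,
       -1.57123323e-03,  8.54838644e+01]), 'dq': array([-0.05028455,  0.15939483, -0.11522115, -0.03084219, -0.05083056,
       -0.0182022 ]), 'tau': array([-3.27306028e-03, -5.40450633e+01,  2.65214235e+01,  1.58937353e-03,
       -5.97401486e-04, -3.50053651e-04]), 'eef_pos': array([ 0.4958582 , -0.05850015,  0.03903514]), 'tool_rot': array([1.79987926e+02, 2.52980993e-03, 7.93932672e+01]), 'contact_force': array([0.17899426, 0.31451614, 0.89592198]), 'moment': array([ 0.02630767, -0.01742944,  0.00506122]), 'finger_force': 0.0, 'width': -0.0001197083649013043}
```

The depth image puts the closed fingertips at z≈0.079, although the reported TCP is at 0.039. The fingers really closed above the grip, so I'll treat the true tip as 40 mm higher than reported. I'll reopen, lower partway and check again.

{"name": "arm_command", "arguments": {
  "targets": [
    [[0,0,0,0,0,0,50],[0,0,0,0,0,0,50],[0,0,0,0,0,0,50],[0,0,0,0,0,10,50],[0,0,0,0,0,20,50],[0,0,0,0,0,20,50]]
  ]
}}

```text
time_s: 3.5
eef_pos: [0.4947, -0.0583, 0.0177]
tool_rot: [-179.9, -0.0, 79.4]
contact_force: [-0.2, 0.6, -0.1]
width: 0.0497
finger_force: 0.0
```

```bash
cat >> h.py <<'E'
def pts(c,D):
    Rr,t=cam(c); v,u=np.mgrid[0:420,0:560]
    x=(u-c['cx'])/c['fx'];y=(v-c['cy'])/c['fy'];th=np.hypot(x,y)+1e-9;k=np.tan(th)/th
    return (np.stack([x*k,y*k,np.ones_like(x)],-1)*D[...,None]-t)@Rr
E
python3 -c "
from h import *
go(.4965,-.058,.038,79.5)
c=r.calibration('wrist');im,d=r.snapshot('wrist');W=pts(c,d)
for v in range(256,320,6): print(v,W[v,223].round(4),W[v,342].round(4),W[v,281].round(4))
im,d=r.snapshot('scene');c=r.calibration('scene');np.savez('s2.npz',im=im,d=d,c=c)
save(im,'s2.png',(180,130,340,260),4)
"
```

```text
t 3.5 now [ 0.4947 -0.0583  0.0177] [-1.7988e+02 -1.0000e-02  7.9380e+01] w 0.0497 F [-0.2  0.6 -0.1]
row [-0.12 -0.01 -0.12] [  0.6   1.6 -20.3]
256 [ 4.524e-01 -6.360e-02  2.000e-04] [ 0.5301 -0.0724  0.0116] [ 0.4952 -0.0502  0.0425]
262 [ 0.4514 -0.0677  0.0009] [ 0.5296 -0.0764  0.0121] [ 0.4952 -0.0504  0.0491]
268 [ 0.4693 -0.0421  0.0625] [ 0.5241 -0.0529  0.0614] [ 0.4953 -0.0505  0.0553]
274 [ 0.4703 -0.0422  0.0684] [ 0.5232 -0.0525  0.0675] [ 0.4948 -0.053   0.0568]
280 [ 0.4711 -0.0426  0.0734] [ 0.5224 -0.0527  0.0724] [ 0.4942 -0.0564  0.0567]
286 [ 0.4717 -0.0432  0.0776] [ 0.5217 -0.0532  0.0764] [ 0.4934 -0.0602  0.056 ]
292 [ 0.4724 -0.0435  0.0822] [ 0.5211 -0.0543  0.0795] [ 0.493  -0.0628  0.0576]
298 [ 0.472  -0.0455  0.0836] [ 0.5207 -0.057   0.0799] [ 0.4874 -0.0904  0.0204]
304 [ 0.4723 -0.0464  0.0869] [ 0.5204 -0.0599  0.0803] [ 0.4854 -0.1002  0.0126]
310 [ 0.4714 -0.0496  0.0865] [ 0.5199 -0.0621  0.0817] [ 0.4843 -0.1057  0.0119]
316 [ 0.471  -0.0516  0.0879] [ 0.5195 -0.064   0.0834] [ 0.4836 -0.1096  0.0134]
```

View pics/s2.png

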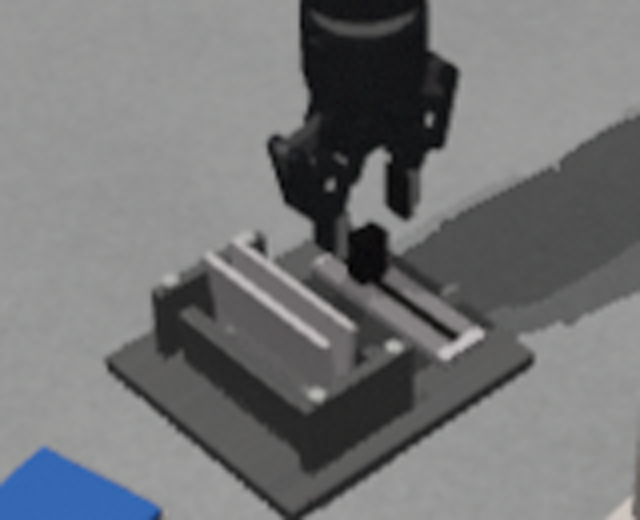

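Confirmed: the tips are only just level with the grip's top. I'll lower 20 mm more, then close.

{"name": "arm_command", "arguments": {
  "targets": [
    [[0,0,0,-1,0,10,50],[0,0,0,-1,0,20,50],[0,0,0,-1,0,20,0],[0,0,0,-1,0,20,0],[0,0,0,-1,0,20,0],[0,0,0,-1,0,20,0]]
  ],
  "force": 30
}}

```text
time_s: 4.35
eef_pos: [0.4947, -0.0593, -0.0013]
tool_rot: [-179.9, -0.0, 79.4]
contact_force: [-4.6, -0.5, -3.2]
width: 0.0234
finger_force: 30.3
```

```bash
python3 -c "
from h import *
go(.4965,-.058,-.002,79.5);print(r.get_obs()['finger_force'])"
```

```text
t 4.35 now [ 0.4947 -0.0593 -0.0013] [-179.92   -0.     79.38] w 0.0234 F [-4.6 -0.5 -3.2]
row [-0.08 -0.   -0.12] [1.6 1.5 0.7]
30.297581255435944
```

Gripped. Now I'll drag it 51 mm towards the clamp's +y.

{"name": "arm_command", "arguments": {
  "targets": [
    [[0,0,0,9,0,0,0],[0,0,0,18,0,0,0],[0,0,0,27,0,0,0],[0,0,0,36,0,0,0],[0,0,0,45,0,0,0],[0,0,0,51,0,0,0],[0,0,0,51,0,0,0],[0,0,0,51,0,0,0]]
  ]
}}

```text
time_s: 5.35
eef_pos: [0.5045, -0.0085, -0.0013]
tool_rot: [-179.9, -0.1, 79.4]
contact_force: [-4.9, 3.5, -3.9]
width: 0.0235
finger_force: 30.1
```

```bash
python3 -c "
from h import *
go(.4965,-.058,-.002,79.5)
c=r.calibration('wrist');im,d=r.snapshot('wrist');np.savez('w4.npz',im=im,d=d,c=c);save(np.clip(im*1.6,0,255).astype(np.uint8),'w4.png',(200,120,360,280),3.7)"
```

```text
t 5.35 now [ 0.5045 -0.0085 -0.0013] [-1.7994e+02 -9.0000e-02  7.9420e+01] w 0.0235 F [-4.9  3.5 -3.9]
row [-0.06 -0.09 -0.08] [-50.1   1.2   0.6]
```

View pics/w4.png

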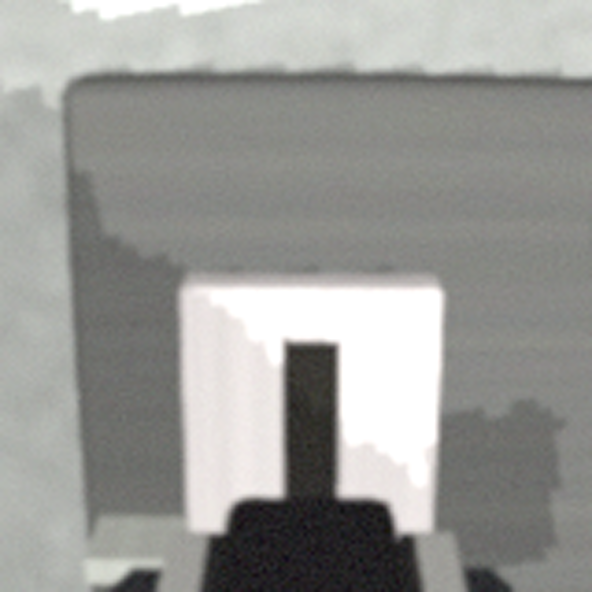

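{"name": "arm_command", "arguments": {
  "targets": [
    [[0,0,0,0,0,0,50],[0,0,0,0,0,0,50],[0,0,0,0,0,0,50],[0,0,0,0,0,-30,50],[0,0,0,-20,0,-60,50],[0,0,0,-50,0,-60,50],[0,0,0,-50,0,-60,50],[0,0,0,-50,0,-60,50]]
  ]
}}

```text
time_s: 6.4
eef_pos: [0.4958, -0.0583, 0.0588]
tool_rot: [-180.0, -0.0, 79.4]
contact_force: [0.6, 0.3, -0.9]
width: 0.0497
finger_force: 0.0
```

```bash
python3 -c "
from h import *
go(.4965,-.058,-.002,79.5)
c=r.calibration('wrist');im,d=r.snapshot('wrist');np.savez('w5.npz',im=im,d=d,c=c)
Rr,t=cam(c)
def px(p):
    q=Rr@np.array(p)+t;h=np.hypot(*q[:2]);s=np.arctan2(h,q[2])/h*c['fx'];return q[0]*s+c['cx'],q[1]*s+c['cy']
u,v=map(int,px([.4798,-.0056,.026]));print(u,v)
save(np.clip(im*1.6,0,255).astype(np.uint8),'w5.png',(u-30,v-40,u+70,v+40),8);print(u-30,v-40)"
```

```text
t 6.4 now [ 0.4958 -0.0583  0.0588] [-1.800e+02 -2.000e-02  7.936e+01] w 0.0497 F [ 0.6  0.3 -0.9]
row [-0.   -0.02 -0.14] [ 0.4  0.6 60.8]
244 160
214 120
```

View pics/w5.png

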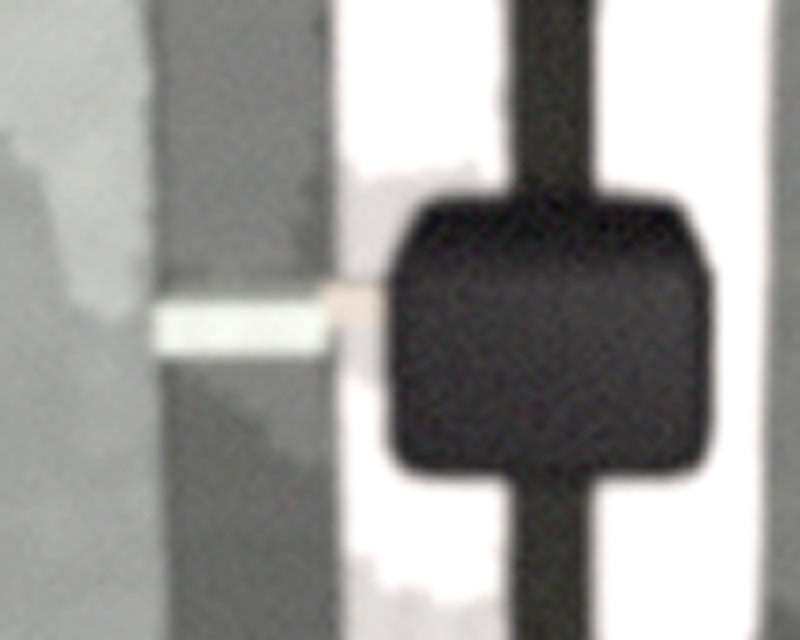

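The tab's top is at (240,328) and the pointer at (355,302) in this crop. I'll convert both, taking the heights from the depth image.

```bash
python3 -c "
from h import *
z=np.load('w5.npz',allow_pickle=True);c=z['c'].item();W=pts(c,z['d'])
a=np.radians(-10.5);R=np.array([[np.cos(a),-np.sin(a)],[np.sin(a),np.cos(a)]]);o=np.array([.594,-.050])
C=lambda q: np.r_[R.T@(q[:2]-o),q[2]].round(4)
f=lambda u:u/8-.5+1/16
print('cam',C(ray(c,283.7,214.7,True)[0]))
for p in [(240,328),(180,328),(300,328),(345,302),(365,302)]:
  print('d',p,C(W[round(120+f(p[1])),round(214+f(p[0]))]))
for n,p in dict(tab=(240,328,.026),tabtop=(240,300,.026),tabbot=(240,357,.026),ptr20=(355,302,.0205),ptr23=(355,302,.023),ptrtop=(355,283,.022),ptrbot=(355,322,.022),gt=(552,478,.0565),gfoot=(552,195,.0205),gl=(392,400,.0565),gr=(712,400,.0565)).items():
  print(n,C(atz(c,214+f(p[0]),120+f(p[1]),p[2],True)))
"
```

```text
cam [-0.0947  0.0566  0.2367]
d (240, 328) [-0.1205  0.0226  0.0268]
d (180, 328) [-0.126   0.0225  0.0256]
d (300, 328) [-0.1161  0.0222  0.0251]
d (345, 302) [-0.1118  0.0253  0.0279]
d (365, 302) [-0.1105  0.0252  0.0277]
tab [-0.1209  0.0227  0.026 ]
tabtop [-0.1208  0.0251  0.026 ]
tabbot [-0.1209  0.0203  0.026 ]
ptr20 [-0.1118  0.0239  0.0205]
ptr23 [-0.1116  0.0243  0.023 ]
ptrtop [-0.1116  0.0258  0.022 ]
ptrbot [-0.1117  0.0225  0.022 ]
gt [-0.0952  0.0167  0.0565]
gfoot [-0.0952  0.0329  0.0205]
gl [-0.1065  0.0224  0.0565]
gr [-0.0839  0.0223  0.0565]
```

The slider is about 2.2 mm too far: pointer at y≈24.9, tab at 22.7. I'll regrip and pull it back.

{"name": "arm_command", "arguments": {
  "targets": [
    [[0,0,0,30,0,0,50],[0,0,0,50,0,20,50],[0,0,0,50,0,60,50],[0,0,0,50,0,60,50],[0,0,0,50,0,60,0],[0,0,0,50,0,60,0],[0,0,0,50,0,60,0],[0,0,0,50,0,60,0]]
  ]
}}

```text
time_s: 7.45
eef_pos: [0.5044, -0.0092, 0.0003]
tool_rot: [-180.0, -0.0, 79.4]
contact_force: [-5.9, 1.5, 4.3]
width: 0.0233
finger_force: 30.2
```

```bash
python3 -c "
from h import *
go(.4965,-.058,-.002,79.5);print(r.get_obs()['finger_force'])"
```

```text
t 7.45 now [ 5.044e-01 -9.200e-03  3.000e-04] [-1.7998e+02 -3.0000e-02  7.9380e+01] w 0.0233 F [-5.9  1.5  4.3]
row [-0.02 -0.03 -0.12] [-49.5   1.2   2.3]
30.154163539409637
```

{"name": "arm_command", "arguments": {
  "targets": [
    [[0,0,0,-1,0,0,0],[0,0,0,-2.2,0,0,0],[0,0,0,-2.2,0,0,0],[0,0,0,-2.2,0,0,0]]
  ]
}}

```text
time_s: 7.95
eef_pos: [0.5041, -0.0111, 0.0003]
tool_rot: [-180.0, -0.1, 79.4]
contact_force: [-4.5, 3.6, 5.9]
width: 0.0231
finger_force: 30.1
```

```bash
python3 -c "
from h import *
go(.4965,-.058,-.002,79.5);print(r.get_obs()['finger_force'])"
```

```text
t 7.95 now [ 5.041e-01 -1.110e-02  3.000e-04] [-1.7998e+02 -6.0000e-02  7.9380e+01] w 0.0231 F [-4.5  3.6  5.9]
row [-0.02 -0.06 -0.12] [-47.5   1.2   2.2]
30.128126442432404
```

{"name": "arm_command", "arguments": {
  "targets": [
    [[0,0,0,0,0,0,50],[0,0,0,0,0,0,50],[0,0,0,0,0,0,50],[0,0,0,0,0,-30,50],[0,0,0,-20,0,-59,50],[0,0,0,-47.5,0,-59,50],[0,0,0,-47.5,0,-59,50],[0,0,0,-47.5,0,-59,50]]
  ]
}}

```text
time_s: 8.95
eef_pos: [0.4957, -0.0579, 0.0577]
tool_rot: [-180.0, -0.0, 79.4]
contact_force: [-0.3, 0.4, 0.0]
width: 0.05
finger_force: 0.0
```

```bash
python3 -c "
from h import *
go(.4965,-.058,-.002,79.5)
c=r.calibration('wrist');im,d=r.snapshot('wrist');np.savez('w6.npz',im=im,d=d,c=c)
for n in ('w5','w6'):
  z=np.load(n+'.npz',allow_pickle=True);i=z['im'].astype(int)
  print(n,'tab',i[150:172,236:251].mean((1,2)).round().astype(int))
  print('ptr R-B',(i[150:172,257:260,0]-i[150:172,257:260,2]).mean(1).round().astype(int))
  print('grip',i[130:200,276:279].sum(2).mean(1).astype(int)[::1])
  print('gripcol L',i[136:185,266:272].sum(2).mean(1).astype(int))
"
```

```text
t 8.95 now [ 0.4957 -0.0579  0.0577] [-1.7997e+02 -2.0000e-02  7.9360e+01] w 0.05 F [-0.3  0.4  0. ]
row [-0.03 -0.02 -0.14] [ 0.1  0.9 59.7]
w5 tab [ 81  81  81  79  79  86  94 114 141 152 153 153 152 141 114  88  80  79
  77  75  74  72]
ptr R-B [ 5  4  5  5  7 12 16 16 16 15 11  7  5  4  4  4  5  5  5  6  6  6]
grip [274 266 255 262 269 292 294 292 297 305 314 312 281 220 143  75  55  42
  54  53  64  69  83  88  99 112 118 112 108 109 106 105 106 103 105 101
 101  93  93 100  95  93  96  91  91  92  94  84  82 129 212 275 300 303
 303 305 304 294 284 274 272 273 274 268 257 250 256 263 277 279]
gripcol L [509 508 506 498 473 439 415 368 282 169  93  63  59  56  61  75  79  87
  95 106 104 101 105 106 102 103 100  99  99  98  94  95  95  94  94  93
  87  91  85  88  85  78 111 233 382 470 501 505 506]
w6 tab [ 80  82  82  82  79  81  88  98 121 144 152 153 154 152 139 107  83  79
  78  76  74  74]
ptr R-B [ 6  5  5  4  5  5  5  6  9 13 16 16 16 13 10  6  5  5  5  6  5  6]
grip [355 339 341 337 333 322 321 329 340 356 361 362 363 356 350 325 285 204
 113  66  44  57  49  59  61  74  84  92  97 100 113 109 113 106 110 109
 102 100 105 103  98 107  96  95 100  95  91  98  91  95  96  89  83 130
 216 298 336 343 336 322 320 314 320 320 331 313 295 288 290 287]
gripcol L [509 509 509 508 510 510 507 494 464 434 407 347 243 140  88  70  68  63
  64  69  81  92  99 100 103 105 102 103  99  99 102 101  98  99  94  96
  92  95  92  92  89  89  93  90  85  86  97 196 345]
```

```bash
python3 -c "
from h import *
a=np.radians(-10.5);R=np.array([[np.cos(a),-np.sin(a)],[np.sin(a),np.cos(a)]]);o=np.array([.594,-.050])
C=lambda q: np.r_[R.T@(q[:2]-o),q[2]].round(4)
from scipy.ndimage import median_filter
for n in ('w5','w6'):
  z=np.load(n+'.npz',allow_pickle=True);c=z['c'].item();i=z['im'].astype(float);W=pts(c,z['d'])
  v=np.arange(150,172);t=np.clip(i[150:172,236:251].mean((1,2))-95,0,None);p=np.clip((i[150:172,257:260,0]-i[150:172,257:260,2]).mean(1)-6.5,0,None)
  tv=(t*v).sum()/t.sum();pv=(p*v).sum()/p.sum()
  print(tv,pv,C(atz(c,243,tv,.026,True)),[C(atz(c,258,pv,h,True)) for h in (.022,.025,.028)])
  k=int(round(pv)); print([C(W[y,x]) for y in (k-1,k,k+1) for x in (257,259)])
  # plates / mouth from depth: top points
  m=(W[...,2]>.076)&(W[...,2]<.087); q=(np.c_[W[m][:,0],W[m][:,1]]-o)@R; q=q[(abs(q[:,0])<.03)&(q[:,1]>-.02)]
  print(len(q),np.histogram(q[:,0],np.arange(-.016,.0181,.002)) if len(q) else 0)
# move targets
go(.544,.291,.165,86.5)
"
```

```text
160.5052768005925 157.44137931034484 [-0.1212  0.0228  0.026 ] [array([-0.1116,  0.0241,  0.022 ]), array([-0.1114,  0.0245,  0.025 ]), array([-0.1111,  0.025 ,  0.028 ])]
[array([-0.1118,  0.0258,  0.0273]), array([-0.1106,  0.0257,  0.0263]), array([-0.1118,  0.0253,  0.0279]), array([-0.1105,  0.0252,  0.0277]), array([-0.1118,  0.0247,  0.0286]), array([-0.1106,  0.0245,  0.0271])]
3498 (array([  0,  75, 874, 456, 261,   0,   0,   0,   0,   2, 791, 531, 338,
       169,   1,   0,   0]), array([-0.016, -0.014, -0.012, -0.01 , -0.008, -0.006, -0.004, -0.002,
        0.   ,  0.002,  0.004,  0.006,  0.008,  0.01 ,  0.012,  0.014,
        0.016,  0.018]))
161.29487571001036 161.0143369175627 [-0.1213  0.0228  0.026 ] [array([-0.1118,  0.0222,  0.022 ]), array([-0.1116,  0.0227,  0.025 ]), array([-0.1113,  0.0232,  0.028 ])]
[array([-0.112 ,  0.0239,  0.028 ]), array([-0.1107,  0.0237,  0.0269]), array([-0.1119,  0.0233,  0.0284]), array([-0.1107,  0.023 ,  0.0271]), array([-0.112 ,  0.0226,  0.0281]), array([-0.1107,  0.0224,  0.0274])]
3538 (array([  0, 103, 874, 468, 233,   0,   0,   0,   0,   1, 773, 552, 344,
       190,   0,   0,   0]), array([-0.016, -0.014, -0.012, -0.01 , -0.008, -0.006, -0.004, -0.002,
        0.   ,  0.002,  0.004,  0.006,  0.008,  0.01 ,  0.012,  0.014,
        0.016,  0.018]))
t 9.0 now [ 0.4956 -0.0577  0.0577] [-1.7996e+02 -2.0000e-02  7.9400e+01] w 0.0499 F [0.5 1.2 0.6]
row [-0.03 -0.02 -7.1 ] [ 351.7  -16.7 -107.2]
```

The slider is level with the tab to within about 0.4 mm. Next is the gauge: I'll hover first.

{"name": "arm_command", "arguments": {
  "targets": [
    [[0,0,0,0,0,-40,50],[0,0,-2,30,0,-82,50],[0,0,-7.1,90,-10,-82,50],[0,0,-7.1,150,-13,-82,50],[0,0,-7.1,210,-13,-82,50],[0,0,-7.1,270,-13,-82,50],[0,0,-7.1,310,-13,-82,50],[0,0,-7.1,310,-13,-82,50]]
  ]
}}

```text
time_s: 10.0
eef_pos: [0.5396, 0.2523, 0.1391]
tool_rot: [-180.0, -0.0, 86.7]
contact_force: [0.5, -0.4, 0.2]
width: 0.05
finger_force: 0.0
```

```bash
python3 -c "
from h import *
go(.544,.291,.14,86.5)
c=r.calibration('wrist');im,d=r.snapshot('wrist');np.savez('w7.npz',im=im,d=d,c=c);W=pts(c,d)
m=(W[...,2]>.131)&(W[...,2]<.143)&(W[...,0]>.5)&(W[...,0]<.6)&(W[...,1]>.18)&(W[...,1]<.35)
n,l=cv2.connectedComponents(m.astype(np.uint8))
for k in range(1,n):
  s=l==k
  if s.sum()<40: continue
  ys,xs=np.nonzero(s);q=W[s];(cx,cy),(w,h),a=cv2.minAreaRect((q[:,:2]*1e3).astype(np.float32))
  print(s.sum(),xs.mean(),ys.mean(),'rect',cx,cy,w,h,a,'mean',q.mean(0).round(4),im[s].mean(0))
m=(abs(W[...,2]-.095)<.004)&(abs(W[...,0]-.54)<.06)&(abs(W[...,1]-.255)<.12)
print(m.sum(),cv2.minAreaRect((W[m][:,:2]*1e3).astype(np.float32)))
"
```

```text
t 10.0 now [0.5396 0.2523 0.1391] [-1.7996e+02 -2.0000e-02  8.6740e+01] w 0.05 F [ 0.5 -0.4  0.2]
row [-0.04 -0.02  0.24] [38.9  2.2 -0.9]
1167 285.8491859468723 180.45501285347044 rect 543.6005249023438 293.5540466308594 27.463329315185547 13.89737606048584 86.40581512451172 mean [0.5435 0.2941 0.1368] [88.51928021 86.81833762 85.3933162 ]
1313 285.15308453922313 288.44630616907847 rect 538.7412719726562 221.76473999023438 27.105764389038086 27.482206344604492 64.39803314208984 mean [0.5392 0.2234 0.1367] [83.81645088 82.47524752 81.3229246 ]
9875 ((541.26904296875, 256.8127136230469), (150.8737335205078, 50.5277099609375), 86.2892074584961)
```

The depth image places the square handle at (0.5436, 0.2938) with its long side at 86.4°. Grasping.

{"name": "arm_command", "arguments": {
  "targets": [
    [[0,0,0.3,25,2,0,50],[0,0,0.3,41.5,3,0,50],[0,0,0.3,41.5,3,25,50],[0,0,0.3,41.5,3,50,50],[0,0,0.3,41.5,3,69,50],[0,0,0.3,41.5,3,69,50]]
  ],
  "force": 40
}}

```text
time_s: 10.8
eef_pos: [0.5444, 0.2892, 0.0696]
tool_rot: [-179.8, 0.1, 86.2]
contact_force: [0.3, -1.3, -0.6]
width: 0.0502
finger_force: 0.0
```

```bash
python3 -c "
from h import *
go(.5436,.2938,.07,86.4)
c=r.calibration('wrist');im,d=r.snapshot('wrist');W=pts(c,d)
m=(W[...,2]>.131)&(W[...,2]<.143)&(abs(W[...,0]-.5436)<.012)&(abs(W[...,1]-.294)<.02);print('handle',m.sum(),W[m].mean(0))
m=(abs(W[...,2]-.125)<.03)&(abs(W[...,0]-.5436)>.018)&(abs(W[...,0]-.5436)<.04)&(abs(W[...,1]-.3)<.02)
for s in (-1,1):
  q=W[m&((W[...,0]-.5436)*s>0)]
  if len(q): print(s,len(q),'tip z',np.percentile(q[:,2],[1,5]),'inner',np.sort(abs(q[:,0]-.5436))[len(q)//20],q[:,1].mean())
"
```

```text
t 10.8 now [0.5444 0.2892 0.0696] [-1.7984e+02  8.0000e-02  8.6170e+01] w 0.0502 F [ 0.3 -1.3 -0.6]
row [-0.16  0.08 -0.23] [ 4.5 -1.1 -0.4]
handle 2003 [0.54379245 0.29591821 0.13665427]
-1 2778 tip z [0.09504047 0.09522796] inner 0.01973208846582497 0.2979951473013988
1 2767 tip z [0.09503526 0.09517125] inner 0.019786260247753873 0.29647178652267214
```

{"name": "arm_command", "arguments": {
  "targets": [
    [[0,0,0,4.5,-1,0,50],[0,0,0,4.5,-1,0,50],[0,0,0,4.5,-1,0,0],[0,0,0,4.5,-1,0,0],[0,0,0,4.5,-1,0,0],[0,0,0,4.5,-1,0,0],[0,0,0,4.5,-1,0,0]]
  ],
  "force": 40
}}

```text
time_s: 11.72
eef_pos: [0.5451, 0.2947, 0.0711]
tool_rot: [180.0, -0.0, 86.2]
contact_force: [-1.2, -0.1, 4.4]
width: 0.0134
finger_force: 41.4
```

```bash
python3 -c "
from h import *
go(.5436,.2938,.07,86.4);print(r.get_obs()['finger_force'])"
```

```text
t 11.72 now [0.5451 0.2947 0.0711] [ 1.7998e+02 -1.0000e-02  8.6190e+01] w 0.0134 F [-1.2 -0.1  4.4]
row [ 0.02 -0.01 -0.21] [-1.  -1.4  1.1]
41.39264166355133
```

{"name": "arm_command", "arguments": {
  "targets": [
    [[0,0,0,0,0,-20,0],[0,0,0,0,0,-50,0],[0,0,0,0,0,-90,0],[0,0,0,0,0,-130,0],[0,0,0,0,0,-150,0],[0,0,0,0,0,-150,0]]
  ]
}}

```text
time_s: 12.48
eef_pos: [0.5458, 0.295, 0.222]
tool_rot: [179.9, -0.1, 86.2]
contact_force: [0.4, 1.4, -1.7]
width: 0.0135
finger_force: 40.9
```

```bash
python3 -c "
from h import *
go(.5935,-.045,.18,79.5);print(r.get_obs()['finger_force'])"
```

```text
t 12.47 now [0.5458 0.295  0.222 ] [ 1.7988e+02 -6.0000e-02  8.6190e+01] w 0.0135 F [ 0.4  1.4 -1.7]
row [ 0.12 -0.07  6.69] [-336.1   70.2   41.8]
40.91624915599823
```

{"name": "arm_command", "arguments": {
  "targets": [
    [[0,0,1,-40,8,0,0],[0,0,2,-90,18,0,0],[0,0,3,-140,28,0,0],[0,0,4,-190,39,0,0],[0,0,5,-240,50,20,0],[0,0,6,-290,60,35,0],[0,0,6.7,-336,70,42,0],[0,0,6.7,-336,70,42,0]]
  ]
}}

```text
time_s: 13.48
eef_pos: [0.5914, -0.0481, 0.1763]
tool_rot: [-179.8, 0.0, 79.2]
contact_force: [-0.3, 0.3, -0.1]
width: 0.0136
finger_force: 40.9
```

```bash
cat >> h.py <<'E'
def look(name):
    c=r.calibration('wrist');im,d=r.snapshot('wrist');np.savez(name+'.npz',im=im,d=d,c=c);W=pts(c,d)
    a=np.radians(-10.5);R=np.array([[np.cos(a),-np.sin(a)],[np.sin(a),np.cos(a)]]);o=np.array([.594,-.050])
    L=W.copy();L[...,:2]=(W[...,:2]-o)@R
    return im,L
E
python3 -c "
from h import *
go(.5935,-.045,.18,79.5);print(r.get_obs()['finger_force'])
im,L=look('w8')
x,y,z=L[...,0],L[...,1],L[...,2]
top=(abs(z-.082)<.0025)&(abs(x)<.03)&(abs(y)<.06)
for y0 in np.arange(-.05,.051,.01):
  s=top&(abs(y-y0)<.005); q=np.sort(x[s]); n=q[q<-.001];f=q[q>.001]
  if len(n)>5 and len(f)>5: print(round(y0,3),len(n),len(f),'near',np.percentile(n,[3,97]).round(4),'far',np.percentile(f,[3,97]).round(4))
# blade/handle
for z0 in np.arange(.09,.24,.01):
  s=(abs(z-z0)<.005)&(abs(x)<.03)&(abs(y)<.04)
  if s.sum()>10: print('z',round(z0,3),s.sum(),np.percentile(x[s],[3,50,97]).round(4),np.percentile(y[s],[3,97]).round(4))
"
```

```text
t 13.47 now [ 0.5914 -0.0481  0.1763] [-1.798e+02  3.000e-02  7.925e+01] w 0.0136 F [-0.3  0.3 -0.1]
row [-0.2   0.03 -0.25] [ 3.5  1.5 -3.7]
40.94029784202576
-0.04 35 50 near [-0.0119 -0.0081] far [0.0056 0.0103]
-0.03 51 62 near [-0.0117 -0.008 ] far [0.0055 0.0101]
-0.02 56 61 near [-0.0116 -0.007 ] far [0.0055 0.0101]
-0.01 63 69 near [-0.0114 -0.0069] far [0.0055 0.0108]
0.0 65 67 near [-0.0113 -0.0069] far [0.0062 0.0107]
0.01 77 65 near [-0.012  -0.0068] far [0.0062 0.0106]
0.02 80 70 near [-0.0119 -0.0067] far [0.0061 0.0105]
0.03 79 70 near [-0.0117 -0.0066] far [0.0061 0.0111]
0.04 82 84 near [-0.0116 -0.0066] far [0.0061 0.0112]
0.05 76 83 near [-0.0115 -0.0065] far [0.0061 0.0112]
z 0.12 24 [-0.0054 -0.0031 -0.0009] [0.0103 0.011 ]
z 0.13 31 [-0.0053 -0.0031 -0.0009] [0.0103 0.0111]
z 0.14 31 [-0.0052 -0.0031 -0.001 ] [0.0105 0.0112]
z 0.15 38 [-0.005 -0.003 -0.001] [0.0104 0.0112]
z 0.16 40 [-0.0055 -0.003  -0.001 ] [0.0104 0.0111]
z 0.17 52 [-0.0054 -0.0029 -0.0005] [0.0105 0.0113]
z 0.18 59 [-0.0052 -0.0029 -0.0005] [0.0104 0.0112]
z 0.19 69 [-0.0051 -0.0028 -0.0006] [0.0103 0.0111]
z 0.2 62 [-0.009  -0.003   0.0034] [0.0108 0.014 ]
z 0.21 258 [-0.0091 -0.0027  0.0038] [0.0123 0.0143]
z 0.22 732 [-0.0207 -0.0025  0.0158] [0.0081 0.0141]
z 0.23 961 [-0.0215 -0.0026  0.0167] [0.0078 0.0142]
```

The plate mid-line is at x≈−0.5 mm in my frame and the blade is at −3.0, with the plates' yaw about −11°. I'll correct that and come down to just above the mouth.

{"name": "arm_command", "arguments": {
  "targets": [
    [[-0.2,0,0.2,0,2.6,0,0],[-0.2,0,0.2,0,2.6,10,0],[-0.2,0,0.2,0,2.6,24,0],[-0.2,0,0.2,0,2.6,24,0],[-0.2,0,0.2,0,2.6,24,0]]
  ]
}}

```text
time_s: 14.15
eef_pos: [0.595, -0.0455, 0.1549]
tool_rot: [179.8, 0.0, 79.3]
contact_force: [0.2, -0.7, 0.1]
width: 0.0134
finger_force: 40.9
```

```bash
cat > l.py <<'E'
from h import *
import sys
go(.5935,-.05,.1,79);ob=r.get_obs();print(ob['finger_force'],ob['moment'].round(2))
im,L=look(sys.argv[1])
a=np.radians(-.5);x0,y0=L[...,0].copy(),L[...,1].copy()
x=np.cos(a)*x0+np.sin(a)*y0;y=-np.sin(a)*x0+np.cos(a)*y0;z=L[...,2]
top=(abs(z-.082)<.0025)&(abs(x)<.03)&(abs(y)<.06)
Ns=[]
for s0 in ((-.045,-.015),(.013,.03),(.03,.05)):
  s=top&(y>s0[0])&(y<s0[1]); q=x[s]; n=q[q<-.001];f=q[q>.001]
  if len(n)>5 and len(f)>5:
    a1,b1=np.percentile(n,[3,97]),np.percentile(f,[3,97]); print(s0,'near',a1.round(4),'far',b1.round(4),'mid',((a1.mean()+b1.mean())/2).round(4),'gap',(b1.mean()-a1.mean()-.005).round(4))
for z1 in np.arange(.085,.2,.01):
  s=(abs(z-z1)<.005)&(abs(x)<.006)&(abs(y)<.018)
  if s.sum()>10: print('z',round(z1,3),s.sum(),np.percentile(x[s],[3,50,97]).round(4),np.percentile(y[s],[3,97]).round(4))
s=(abs(x)<.004)&(y>.008)&(y<.014)&(z>.05)&(z<.17);print('blade min z',np.sort(z[s])[:5].round(4))
h=(z>.14)&(abs(x)<.004)&(y>.005)&(y<.018);
E
python3 l.py w9
```

```text
t 14.15 now [ 0.595  -0.0455  0.1549] [179.81   0.    79.31] w 0.0134 F [ 0.2 -0.7  0.1]
row [0.19 0.   0.31] [-4.7 -0.8 54.9]
40.89627385139465 [-0.02 -0.    0.02]
(-0.045, -0.015) near [-0.0116 -0.0072] far [0.0061 0.0105] mid -0.0005 gap 0.0127
(0.013, 0.03) near [-0.0119 -0.007 ] far [0.0057 0.0106] mid -0.0007 gap 0.0126
(0.03, 0.05) near [-0.0117 -0.007 ] far [0.0055 0.0103] mid -0.0007 gap 0.0123
z 0.085 29 [0.0058 0.0059 0.006 ] [-0.0053  0.0164]
z 0.095 14 [-0.0022  0.0001  0.0024] [0.0135 0.0144]
z 0.105 28 [-0.0021  0.0001  0.0023] [0.0138 0.0144]
z 0.115 33 [-0.002   0.0001  0.0022] [0.0138 0.0144]
z 0.125 35 [-0.002   0.0001  0.0021] [0.0137 0.0143]
z 0.135 38 [-0.0019  0.      0.002 ] [0.0136 0.0144]
z 0.145 47 [-0.0025  0.      0.0025] [0.0136 0.0144]
z 0.155 62 [-0.0024 -0.0003  0.0024] [0.0136 0.0144]
z 0.165 62 [-0.0023 -0.      0.0023] [0.0136 0.0144]
z 0.175 33 [-0.0022 -0.      0.0021] [0.0136 0.0144]
z 0.185 188 [-0.0056 -0.0001  0.0057] [0.0164 0.0174]
z 0.195 244 [-0.0056 -0.0001  0.0056] [0.0163 0.0174]
blade min z [0.0523 0.0523 0.0523 0.0525 0.0527]
```

{"name": "arm_command", "arguments": {
  "targets": [
    [[0,0,0.2,-3,-0.7,0,0],[0,0,0.2,-3,-0.7,10,0],[0,0,0.2,-3,-0.7,20,0],[0,0,0.2,-3,-0.7,30,0],[0,0,0.2,-3,-0.7,37,0],[0,0,0.2,-3,-0.7,37,0]]
  ]
}}

```text
time_s: 14.95
eef_pos: [0.5936, -0.0485, 0.1172]
tool_rot: [179.9, -0.0, 79.1]
contact_force: [0.0, -0.1, -0.0]
width: 0.0132
finger_force: 40.9
```

```bash
python3 l.py w10
```

```text
t 14.95 now [ 0.5936 -0.0485  0.1172] [179.86  -0.    79.09] w 0.0132 F [ 0.  -0.1 -0. ]
row [ 0.14 -0.    0.09] [-1.5  0.2 17.2]
40.855711698532104 [ 0.03  0.06 -0.05]
(-0.045, -0.015) near [-0.0117 -0.009 ] far [0.0087 0.011 ] mid -0.0003 gap 0.0152
(0.013, 0.03) near [-0.0118 -0.0069] far [0.0055 0.0108] mid -0.0006 gap 0.0125
(0.03, 0.05) near [-0.0122 -0.0069] far [0.0058 0.0106] mid -0.0007 gap 0.0128
z 0.085 63 [-0.0028  0.0013  0.0058] [-0.0132  0.0112]
z 0.095 38 [-0.0028 -0.0008  0.0012] [0.0105 0.0112]
z 0.105 46 [-0.0033 -0.0008  0.0015] [0.0105 0.0113]
z 0.115 59 [-0.0032 -0.0008  0.0016] [0.0105 0.0112]
z 0.125 59 [-0.0031 -0.0008  0.0015] [0.0104 0.0113]
z 0.135 48 [-0.003  -0.0008  0.0014] [0.0104 0.0113]
z 0.145 135 [-0.0059  0.0001  0.0056] [0.013  0.0142]
z 0.155 238 [-0.0055  0.0001  0.0055] [0.0131 0.0142]
z 0.165 259 [-0.0057  0.      0.0056] [0.013  0.0142]
z 0.175 335 [-0.0056 -0.0001  0.0055] [0.0131 0.0145]
z 0.185 1514 [-0.0056 -0.      0.0057] [-0.0117  0.0138]
blade min z [0.0505 0.0508 0.0508 0.0509 0.0509]
```

Centred to 0.2 mm and not touching yet. Descending into contact.

{"name": "arm_command", "arguments": {
  "targets": [
    [[0,0,0,0,0.2,3,0],[0,0,0,0,0.2,6,0],[0,0,0,0,0.2,9,0],[0,0,0,0,0.2,11,0],[0,0,0,0,0.2,11,0]]
  ]
}}

```text
time_s: 15.62
eef_pos: [0.5942, -0.0486, 0.1069]
tool_rot: [179.8, -0.0, 79.1]
contact_force: [-1.2, 0.0, 0.8]
width: 0.0134
finger_force: 41.1
```

```bash
python3 l.py w11 | grep -v '^z'
```

```text
t 15.62 now [ 0.5942 -0.0486  0.1069] [179.8   -0.    79.08] w 0.0134 F [-1.2  0.   0.8]
row [ 0.2  -0.    0.08] [-1.5 -0.4  6.9]
41.13995969295502 [-0.    0.19  0.01]
(-0.045, -0.015) near [-0.0119 -0.0097] far [0.0103 0.0118] mid 0.0001 gap 0.0169
(0.013, 0.03) near [-0.0124 -0.0073] far [0.0065 0.0117] mid -0.0004 gap 0.0139
(0.03, 0.05) near [-0.0123 -0.0072] far [0.0063 0.0114] mid -0.0004 gap 0.0136
blade min z [0.0503 0.0505 0.0506 0.0508 0.0509]
```

{"name": "arm_command", "arguments": {
  "targets": [
    [[0,0,0,0,0,2,0],[0,0,0,0,0,4,0],[0,0,0,0,0,6,0],[0,0,0,0,0,6,0],[0,0,0,0,0,6,0]]
  ]
}}

```text
time_s: 16.3
eef_pos: [0.5941, -0.0486, 0.1007]
tool_rot: [179.8, -0.0, 79.1]
contact_force: [-0.4, 0.3, 0.6]
width: 0.0134
finger_force: 41.2
```

```bash
python3 l.py w12; python3 -c "
from h import *
import time
for i in range(6): r.snapshot('wrist'); o=r.get_obs(); print(o['contact_force'].round(2),o['eef_pos'].round(4))"
```

```text
t 16.3 now [ 0.5941 -0.0486  0.1007] [179.81  -0.    79.09] w 0.0134 F [-0.4  0.3  0.6]
row [ 0.19 -0.    0.09] [-1.5 -0.3  0.7]
41.19190514087677 [0.   0.14 0.01]
(-0.045, -0.015) near [-0.013  -0.0103] far [0.0099 0.012 ] mid -0.0004 gap 0.0176
(0.013, 0.03) near [-0.013 -0.008] far [0.0073 0.0123] mid -0.0003 gap 0.0153
(0.03, 0.05) near [-0.0133 -0.0083] far [0.0072 0.0122] mid -0.0006 gap 0.0155
z 0.085 43 [-0.0028 -0.0009  0.0017] [0.0105 0.0111]
z 0.095 52 [-0.0027 -0.0003  0.0021] [0.0105 0.0112]
z 0.105 59 [-0.0026 -0.0003  0.0021] [0.0102 0.0112]
z 0.115 67 [-0.0025 -0.0003  0.0019] [0.0103 0.0112]
z 0.125 75 [-0.0059 -0.0008  0.0056] [0.0111 0.0142]
z 0.135 218 [-0.0056  0.0001  0.0056] [0.0131 0.0142]
z 0.145 257 [-0.0056  0.0001  0.0056] [0.013  0.0142]
z 0.155 290 [-0.0056  0.      0.0055] [0.0131 0.0144]
z 0.165 1654 [-0.0057  0.      0.0056] [-0.0117  0.0141]
blade min z [0.0503 0.0507 0.0509 0.0509 0.0514]
[-0.85  0.58  0.99] [ 0.594  -0.0486  0.1007]
[0.49 0.01 0.16] [ 0.594  -0.0486  0.1007]
[-0.75 -0.47  0.53] [ 0.594  -0.0486  0.1007]
[-0.29 -0.34  0.22] [ 0.594  -0.0486  0.1007]
[-0.39 -0.77 -0.25] [ 0.594  -0.0486  0.1007]
[-1.06  0.45 -1.38] [ 0.594  -0.0486  0.1007]
```

The plates have opened about 1.4 mm each, so roughly 3.4 N per side, with a net sideways force of about 0.5 N. The blade is 42 mm deep and gripped, so I'm handing in.

```bash
python3 -c "
from plant import r
print(r.job_done())"
```

```text
the job is handed in; nothing more can be done
None
```

I set the slider level with the index tab to within about 0.4 mm, then lowered the square-handled gauge 42 mm into the gap. It is still gripped there, with both plates pushed about 1.4 mm apart (roughly 3.4 N each, estimated from that opening); the job is handed in.

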